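# Feed the row of sample carriers home and close the gate

### The job

Load the sampler: push the row of five sample carriers along the feed track as one train until the front one sits against the end stop, then push the gate fully in behind the last one. Only push with the fingers: do not lift or tip the carriers, do not break the row apart, and leave everything else on the table where it stands.

Things in the scene. Friction and masses are not known exactly. Their poses are not given: they have to be found in the camera images.
- track: straight aluminium channel, open on top, fixed to the table. Origin: on its centre line at table height; x = feed direction to the end stop, y = to the gate side (towards the robot), z up. Floor 6 mm above the table, x from -190 mm (open end) to the stop face at x = 170 mm; 42.6 mm wide inside; side walls 6 mm thick, tops 14 mm above the table, so carriers stand 22 mm above them
- row_stop (a point): centre of the end stop's face at the channel floor (track frame 170, 0, 6 mm), where the front face of carrier1 must arrive. The stop is a dark steel block 42 mm tall; behind it, at track x = 182 to 242 mm, stands a post with a sampler head, 180 mm tall
- guide_top (a point): centre of the top of the dark steel gate guide, 36 mm above the table, fixed to the track beside the channel (track frame -20, 45.5, 36 mm); the guide spans track x = -33 to -7 mm and y = 39 to 52 mm
- carrier1: white block-shaped sample carrier, number 1 from the end stop in the row of five (front): 36 mm long (x, along the track), 40 wide, 30 tall, with a capped vial fast in its top (22 mm across, 54 mm tall in all); 35 to 70 g. Origin: centre of its underside, on the channel floor. At the start the row is touching (gaps under 1 mm), 60 to 115 mm short of the stop
- carrier2: white block-shaped sample carrier, number 2 from the end stop in the row of five: 36 mm long (x, along the track), 40 wide, 30 tall, with a capped vial fast in its top (22 mm across, 54 mm tall in all); 35 to 70 g. Origin: centre of its underside, on the channel floor. At the start the row is touching (gaps under 1 mm), 60 to 115 mm short of the stop
- carrier3: white block-shaped sample carrier, number 3 from the end stop in the row of five: 36 mm long (x, along the track), 40 wide, 30 tall, with a capped vial fast in its top (22 mm across, 54 mm tall in all); 35 to 70 g. Origin: centre of its underside, on the channel floor. At the start the row is touching (gaps under 1 mm), 60 to 115 mm short of the stop
- carrier4: white block-shaped sample carrier, number 4 from the end stop in the row of five: 36 mm long (x, along the track), 40 wide, 30 tall, with a capped vial fast in its top (22 mm across, 54 mm tall in all); 35 to 70 g. Origin: centre of its underside, on the channel floor. At the start the row is touching (gaps under 1 mm), 60 to 115 mm short of the stop
- carrier5: white block-shaped sample carrier, number 5 from the end stop in the row of five (rearmost): 36 mm long (x, along the track), 40 wide, 30 tall, with a capped vial fast in its top (22 mm across, 54 mm tall in all); 35 to 70 g. Origin: centre of its underside, on the channel floor. At the start the row is touching (gaps under 1 mm), 60 to 115 mm short of the stop
- gate (a joint): travel (m) of the gate, a steel bar (7 mm thick, 17 to 27 mm above the table, at track x = -20 mm) that slides across the channel towards track -y: 0 to 0.012 at the start (drawn out, tip 28 mm or more from the centre line), 0.055 fully in (plate against the guide). Stays where left, friction 1.5 N. It passes 6 mm behind carrier5 once the row is home (rear face at x = -10 mm), else it hits a carrier
- gate_push (a point): centre of the outer face of the gate's upright push plate, 30 mm above the table; moves with the gate, at track y = 112 mm minus the gate's travel. The plate is 44 mm wide along the track, 6 mm thick, 8 to 48 mm above the table; push its outer face towards track -y
- spare_carrier: a sixth, spare carrier of the same kind with its vial, standing on the table beyond the track; leave it alone. Origin at the centre of its underside, on the table
- loose_vial: a single capped vial, 22 mm across, 45 mm tall, standing on the table on the gate side of the track; leave it alone. Origin at the centre of its underside, on the table
- flask: a conical glass flask, 68 mm across, 88 mm tall, on the gate side of the track near its open end; leave it alone. Origin at the centre of its underside, on the table
- beaker: a glass beaker, 58 mm across, 68 mm tall, beyond the track; leave it alone. Origin at the centre of its underside, on the table
- wash_bottle: a white wash bottle, 60 mm across, 165 mm tall, spout reaching 55 mm out, beyond the track near its stop end; leave it alone. Origin at the centre of its underside, on the table
- weighing_cup: a small white porcelain cup, 48 mm across, 22 mm tall, beyond the track; leave it alone. Origin at the centre of its underside, on the table
Mind the look-alikes: they are no part of the job. What is shaped like the carrier5 but green or purple is not meant.

How it is judged:
By the outcome, as a careful person would: the job done as asked, in the order asked, and still so for the second after the job is handed in, with the robot touching nothing.
It also fails if it takes over 40 s, if anything falls off the work surface, if the arm or the gripper's body presses on something with over 40 N, if the wrist force passes 120 N, or if a joint passes its speed limit or range.

### The arm

A 6-joint arm with a two-finger parallel gripper is mounted at the origin on the work surface. World frame = base frame: x ahead of the robot, y to its left, z up, the work surface at z = 0. Lengths are in mm, angles in rad, forces in N, time in s.
With the tool pointing down it reaches from about 350 to 775 mm from the base axis. Payload 7.3 kg.
Tool frame: the origin (TCP) lies midway between the tips of the shut fingers; the grasp point (between the pads) lies 19 mm behind it; z points along the fingers, y is the direction in which the jaws open and shut (so a half turn about z gives the same grasp; the last joint's range is limited). The gripper opens to 92 mm and grips with 3 to 60 N. Pads are 19 mm wide; open, the fingers measure 130 mm over their backs; the gripper's body (75 mm by 190 mm) begins 47 mm behind the grasp point.
Start: joints at [-1.249, 0.342, 1.524, -0, 1.275, -0.146], TCP at [236.759, -468.604, 226.741] pointing down, gripper open.
Joint ranges: [-2.53, 2.53], [-0.77, 2.02], [0.04, 2.7], [-1, 4.14], [0.28, 2.66], [-3.11, 3.11]. Speed limits (rad/s): [2.57, 2.57, 3.14, 3.14, 3.14, 3.14].

### API

Orientations are given as [roll, pitch, yaw] about the fixed x, y, z axes, in that order (R = Rz(yaw) Ry(pitch) Rx(roll)).
In Python, from plant import sensors, imaging, ticket gives the robot as it stands. The module is installed in compiled form; this text tells all that it offers.
- The arm moves only by the tool arm_command, never from a script. Its argument "increments" is one flat list of numbers, 5 for each row, row after row: the closure, from 0 (fully open) to 1 (shut), then the shift along the tool's x, y, z in mm, then the turn about the tool's z in degrees. In form: [hand, dx, dy, dz, spin, hand, dx, dy, dz, spin, ...]. A call has 1 to 20 rows; each row is the pose to reach, as a shift and turn from the pose commanded when the call began, along the tool's axes at that moment; what a row does not reach only later rows make up. A row lasts 1/8 s, in which the tool goes at most 62.5 mm and 10.7 degrees, less where a joint would pass 70% of its speed; a pose out of reach is approached as far as the arm can. A call with a gripper value outside its range is refused whole. The fingers move at their own pace and stop on an object; the grip force is fixed at half the most. Time passes only in rows, so rows that repeat a pose let the fingers close. It gives the time, the measured TCP pose, the force and the opening at its end, in the units of the state.
- sensors.get_obs(): the state, without advancing time (a new reading comes with each control period).
- imaging.capture(name): name is "scene" or "top"; returns the picture (420x560x3 uint8, blue, green, red); there is no depth.
- imaging.calibration(name): a dict with "fx", "fy", "cx", "cy" (pixels), "world_to_cam" (4x4, takes a point from world to camera coordinates). Camera axes: x right, y down, z forward; pixel columns grow to the right and rows downward; lengths in mm; the calibration is good to about 2 mm. A picture is of the moment at which its call begins. calibration takes no time and is no camera call.
- ticket.close_job(): hands the job in, once; it reports no verdict.
The state is a dict: "time": time; "joint_positions": joint angles; "dq": joint speeds; "tau": joint torques, N m; "tool_pos": TCP position; "tcp_rot": TCP orientation; "contact_force": force on the tool from outside, world axes, zero at the start; "moment": the same for the moment, N m; "grip_width": finger opening in mm.
Only numpy, scipy, OpenCV 4.12 (cv2) and the standard library are available. Lean on these libraries where they do the work, as an engineer would, in place of code of your own. Each camera call takes 0.05 s, during which the arm holds its last target. There are 200 camera calls.

## Working session

There is one attempt and no reset: what is moved stays moved. The work goes in short steps, Python scripts to look and compute and a tool call to move; the robot and the scene stay as the last step left them, time stands still between calls to the robot, and variables do not carry over. Pictures are saved under pics/ and viewed, about 8 in all and at most 12, crops included, and the job is handed in when it is done.

Besides the shell and the picture viewer there is one more tool, called after "Emit:" as name(argument=value, ...) on one line, values as JSON. arm_command: Moves the arm, as the interface text tells. Its arguments: {"type":"object","properties":{"increments":{"type":"array","items":{"type":"number"}}},"required":["increments"]}

```bash
mkdir -p pics
python3 - <<'E'
from plant import sensors, imaging
import cv2,numpy as np
for n in("scene","top"):
    im=imaging.capture(n); cv2.imwrite(f"pics/{n}0.png",im)
    c=imaging.calibration(n); print(n,c["fx"],c["fy"],c["cx"],c["cy"]); print(np.round(c["world_to_cam"],3))
print(sensors.get_obs())
E
```

```text
scene 506.31282218943113 506.31282218943113 284.2690018956971 208.30967321058736
[[ 3.05000e-01  9.52000e-01  8.00000e-03 -1.30467e+02]
 [ 5.57000e-01 -1.71000e-01 -8.13000e-01 -3.15217e+02]
 [-7.73000e-01  2.52000e-01 -5.82000e-01  1.38020e+03]
 [ 0.00000e+00  0.00000e+00  0.00000e+00  1.00000e+00]]
top 455.4024428923058 455.4024428923058 279.84645688404675 213.7766560961951
[[-8.30000e-02 -9.97000e-01 -0.00000e+00 -1.56330e+01]
 [-9.76000e-01  8.10000e-02 -2.03000e-01  5.87918e+02]
 [ 2.02000e-01 -1.70000e-02 -9.79000e-01  8.32313e+02]
 [ 0.00000e+00  0.00000e+00  0.00000e+00  1.00000e+00]]
{'time': 0.1, 'joint_positions': array([-1.24900676e+00,  3.42654214e-01,  1.52491628e+00, -6.32774545e-05,
        1.27540412e+00, -1.46005173e-01]), 'dq': array([-0.00012951, -0.00336147, -0.00315563,  0.0004804 ,  0.00106388,
       -0.0022598 ]), 'tau': array([ 1.84245015e-03, -4.32004380e+01, -2.44693619e+01,  7.19704432e-02,
        5.25564118e-02, -4.80679773e-05]), 'tool_pos': array([ 236.61585781, -468.24642447,  226.11567807]), 'tcp_rot': array([-3.14021660e+00, -1.41189341e-04,  4.67813102e-01]), 'contact_force': array([-0.58476725, -0.43364399, -0.5107763 ]), 'moment': array([-0.02516929, -0.0095711 ,  0.00601082]), 'grip_width': 91.82431722697132}
```

View pics/scene0.png

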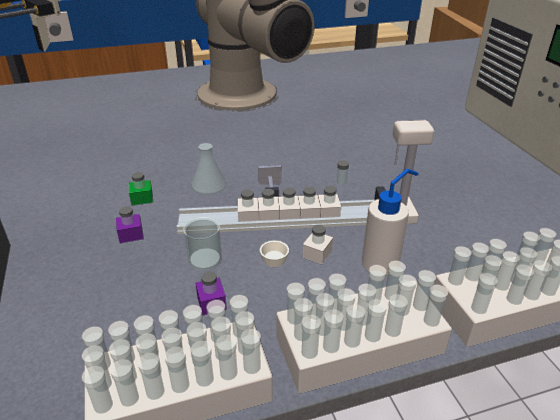

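View pics/top0.png

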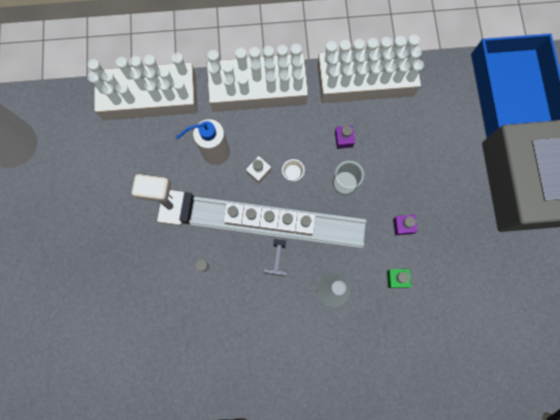

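Scene view: the row sits at about (238–340, 205), the stop near (382,195), the gate plate at (270,173). Top view: the track runs from its open end at (365,232) to the stop at (187,207). The carrier caps run from (233,211) to (306,222), and the gate plate is at (275,272).

```bash
cat > h.py <<'E'
import cv2,numpy as np
from plant import sensors, imaging
def ray(n,uv,z):
    c=imaging.calibration(n);T=np.array(c["world_to_cam"]);R,t=T[:3,:3],T[:3,3]
    d=R.T@np.array([(uv[0]-c["cx"])/c["fx"],(uv[1]-c["cy"])/c["fy"],1]);o=-R.T@t
    return o+d*(z-o[2])/d[2]
def proj(n,p):
    c=imaging.calibration(n);q=np.array(c["world_to_cam"])@np.r_[p,1]
    return np.array([c["fx"]*q[0]/q[2]+c["cx"],c["fy"]*q[1]/q[2]+c["cy"]])
E
python3 - <<'E'
from h import *
t=cv2.imread("pics/top0.png");s=cv2.imread("pics/scene0.png")
a=cv2.resize(t[170:300,155:380],(800,462),interpolation=cv2.INTER_CUBIC); cv2.imwrite("pics/tc.png",a)
b=cv2.resize(s[150:240,170:430],(800,277),interpolation=cv2.INTER_CUBIC); cv2.imwrite("pics/sc.png",b)
E
```

```text
(no output)
```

View pics/tc.png

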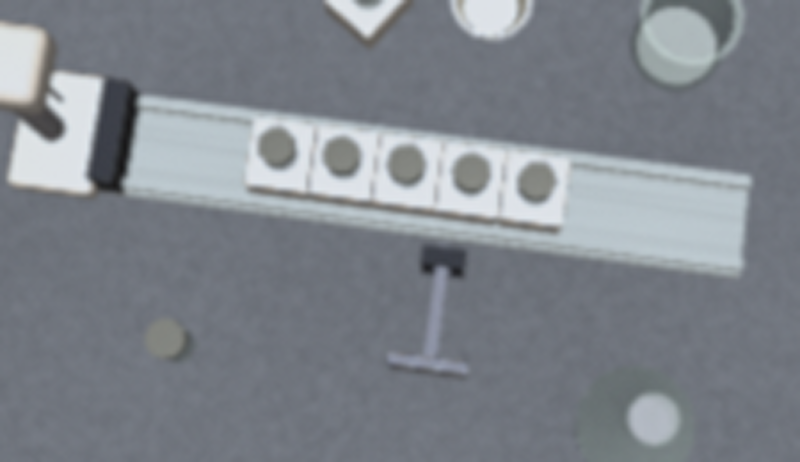

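Run:
```python
from h import *
P=lambda u,v:(155+u*225/800,170+v*130/462)
W=lambda u,v,z:ray("top",P(u,v),z)
oe=[W(751,178,14),W(743,270,14)]; st=[W(136,96,14),W(125,190,14)]
print("open",oe,"stop end",st)
caps=np.array([W(*c,60) for c in[(277,148),(343,155),(407,164),(471,173),(537,181)]]);print("caps",caps.round(1))
g=W(443,253,36);pl=[W(388,355,48),W(468,368,48)];print("guide",g,"plate",pl)
s0=W(130,80,42);s1=W(118,190,42);print("stop top face edge",s0,s1)
oc=(oe[0]+oe[1])/2
d=np.mean([st[0]-oe[0],st[1]-oe[1]],0)[:2];d2=(caps[0]-caps[4])[:2]
print("angles",np.degrees(np.arctan2(d[1],d[0])),np.degrees(np.arctan2(d2[1],d2[0])),"len",np.hypot(*d),np.hypot(*d2))
x=d2/np.hypot(*d2)+d/np.hypot(*d);x/=np.hypot(*x);y=np.array([-x[1],x[0]])
o=oc[:2]+190*x;print("origin",o,"yaw",np.degrees(np.arctan2(x[1],x[0])))
tf=lambda p:np.round([(p[:2]-o)@x,(p[:2]-o)@y],1)
for n,p in [("g",g),("pl0",pl[0]),("pl1",pl[1]),("s0",s0),("s1",s1),("st0",st[0]),("st1",st[1])]+[("c",c) for c in caps]: print(n,tf(p))
```

```text
open [array([ 566.13119221, -241.30095548,   14.        ]), array([ 513.25169322, -230.22417128,   14.        ])] stop end [array([644.61157422, 111.23179047,  14.        ]), array([589.22164777, 120.06863291,  14.        ])]
caps [[ 596.6   26.9   60. ]
 [ 589.6   -9.1   60. ]
 [ 581.6  -43.9   60. ]
 [ 573.6  -78.5   60. ]
 [ 566.1 -114.3   60. ]]
guide [534.12630809 -59.77483633  36.        ] plate [array([478.9694002 , -25.10288363,  48.        ]), array([468.31909907, -67.95098893,  48.        ])]
stop top face edge [646.93581736 109.31679881  42.        ] [583.91388023 118.81424999  42.        ]
angles 77.60590098299464 77.84950754321316 len 359.7980893460595 144.49416036413058
origin [580.0774494  -50.10435466] yaw 77.7277042631039
g [-19.2  42.8]
pl0 [  2.9 104.1]
pl1 [-41.2 105.4]
s0 [170.  -31.4]
s1 [165.9  32.2]
st0 [171.4 -28.8]
st1 [168.2  27.2]
c [78.8  0.3]
c [42.1 -0.6]
c [ 6.4 -0.2]
c [-29.2   0.3]
c [-65.7  -0. ]
```

View pics/sc.png

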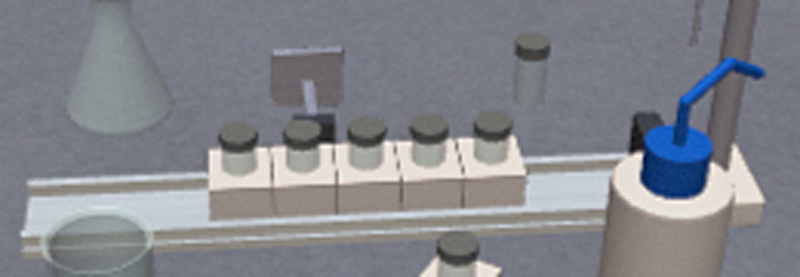

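```bash
cat >> h.py <<'E'
O=np.array([580.1,-50.1]);A=np.radians(77.73);X=np.array([np.cos(A),np.sin(A)]);Y=np.array([-X[1],X[0]])
tf=lambda p:np.round([(np.array(p[:2])-O)@X,(np.array(p[:2])-O)@Y],1)
from scipy.spatial.transform import Rotation as Rn
def inc(tx,ty,z):  # increments from present pose to track-frame TCP target
    s=sensors.get_obs();R=Rn.from_euler("xyz",s["tcp_rot"])
    d=R.inv().apply(np.r_[O+tx*X+ty*Y,z]-s["tool_pos"])
    ty_=R.as_matrix()[:2,1];w=np.degrees(np.arctan2(ty_[1],ty_[0]))-(np.degrees(A)-180)
    return d.round(1),round(w,2)
def where():
    s=sensors.get_obs();return round(s["time"],2),tf(s["tool_pos"]),s["tool_pos"].round(1),s["contact_force"].round(1)
E
python3 - <<'E'
from h import *
P=lambda u,v:(155+u*225/800,170+v*130/462)
print("flask",tf(ray("top",P(654,418),88)),"vial",tf(ray("top",P(166,340),45)))
print(inc(-130,0,100),where())
E
```

```text
flask [-139.5  121.4] vial [124.8 111.7]
(array([ 413.2, -117.2,  126.3]), np.float64(39.07)) (0.1, array([-481.6,  246.8]), array([ 236.6, -468.2,  226.1]), array([-0.6, -0.4, -0.5]))
```

Emit:
arm_command(increments=[1, 42, -12, 6, 5, 1, 84, -24, 12, 10, 1, 126, -36, 18, 15, 1, 168, -48, 24, 20, 1, 210, -60, 30, 25, 1, 252, -72, 36, 30, 1, 294, -84, 42, 34, 1, 336, -96, 50, 39, 1, 378, -108, 60, 39, 1, 413, -117, 80, 39, 1, 413, -117, 110, 39, 1, 413, -117, 126, 39, 1, 413, -117, 126, 39, 1, 413, -117, 126, 39])

```text
time: 1.85
tool_pos: [553.0, -178.7, 101.7]
tcp_rot: [3.141, -0.002, -0.214]
contact_force: [0.9, -1.0, 1.1]
grip_width: 0.3
```

Run:
```python
from h import *
print(where(),inc(-130,0,13))
im=imaging.capture("top");im2=imaging.capture("scene")
print("tcp px",proj("top",sensors.get_obs()["tool_pos"]))
cv2.imwrite("pics/a.png",np.vstack([cv2.resize(im[130:330,150:420],(620,459))[:300],cv2.resize(im2[100:260,150:430],(620,354))[:300]]))
```

```text
(1.85, array([-131.4,   -0.8]), array([ 553. , -178.7,  101.7]), array([ 0.9, -1. ,  1.1])) (array([-1. , -1.4, 88.7]), np.float64(0.03))
tcp px [342.37281546 220.73183248]
```

View pics/a.png

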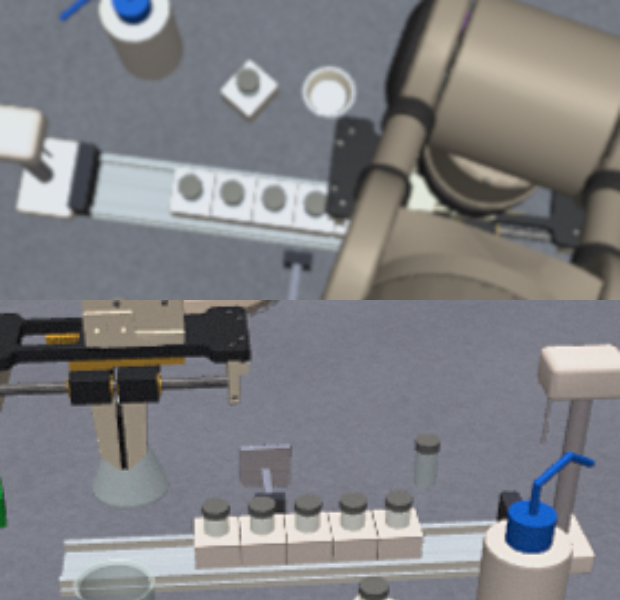

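Views: the closed fingers hang above the track (scene crop, tip at (122,468)) and are tapered in the jaw direction. I'll turn 90° so that their straight side faces carrier5.

Run:
```python
from h import *
print(sensors.get_obs()["joint_positions"].round(2)); print(inc(-125,0,100))
```

```text
[-0.44  0.56  1.53 -0.    1.04  1.34]
(array([-0.9, -6.3,  2. ]), np.float64(0.03))
```

Emit:
arm_command(increments=[1, -1, -6, 0, -10, 1, -1, -6, 0, -20, 1, -1, -6, 0, -30, 1, -1, -6, 0, -40, 1, -1, -6, 0, -50, 1, -1, -6, 0, -60, 1, -1, -6, 0, -70, 1, -1, -6, 0, -80, 1, -1, -6, 0, -90, 1, -1, -6, 30, -90, 1, -1, -6, 60, -90, 1, -1, -6, 75, -90, 1, -1, -6, 86, -90, 1, -1, -6, 88, -90, 1, -1, -6, 88, -90])

```text
time: 3.82
tool_pos: [553.4, -172.1, 13.4]
tcp_rot: [3.14, 0.0, 1.358]
contact_force: [-0.4, -0.9, 1.1]
grip_width: 0.5
```

Run:
```python
from h import *
print(where(),inc(-98,0,13),inc(-20,0,13))
im=imaging.capture("top");im2=imaging.capture("scene")
cv2.imwrite("pics/b.png",cv2.resize(im2[130:250,160:400],(800,400),interpolation=cv2.INTER_CUBIC))
```

```text
(3.83, array([-124.9,    0.2]), array([ 553.4, -172.1,   13.4]), array([-0.4, -0.9,  1.1])) (array([26.9,  0.2,  0.4]), np.float64(90.07)) (array([104.9,   0.3,   0.3]), np.float64(90.07))
```

View pics/b.png

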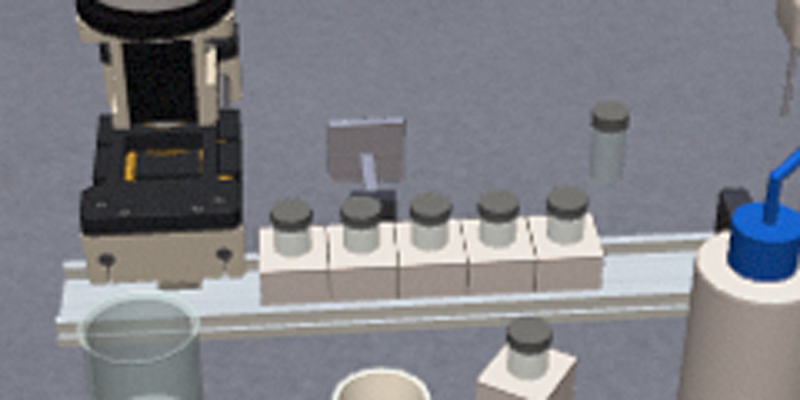

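Emit:
arm_command(increments=[1, 6, 0, 0, 0, 1, 12, 0, 0, 0, 1, 17, 0, 0, 0, 1, 21, 0, 0, 0, 1, 24, 0, 0, 0, 1, 27, 0, 0, 0, 1, 30, 0, 0, 0, 1, 33, 0, 0, 0, 1, 36, 0, 0, 0, 1, 40, 0, 0, 0, 1, 44, 0, 0, 0, 1, 48, 0, 0, 0, 1, 52, 0, 0, 0, 1, 56, 0, 0, 0, 1, 59, 0, 0, 0, 1, 61, 0, 0, 0, 1, 62, 0, 0, 0, 1, 62, 0, 0, 0])

```text
time: 6.18
tool_pos: [566.0, -111.1, 12.7]
tcp_rot: [-3.142, -0.0, 1.358]
contact_force: [-0.2, -0.1, -0.0]
grip_width: 0.1
```

Run:
```python
from h import *
print(where())
im=imaging.capture("top");im2=imaging.capture("scene")
cv2.imwrite("pics/c.png",np.vstack([cv2.resize(im[180:250,160:370],(750,250),interpolation=cv2.INTER_CUBIC),cv2.resize(im2[150:250,190:430],(750,312),interpolation=cv2.INTER_CUBIC)]))
```

```text
(6.17, array([-62.6,   0.8]), array([ 566. , -111.1,   12.7]), array([-0.2, -0.1, -0. ]))
```

View pics/c.png

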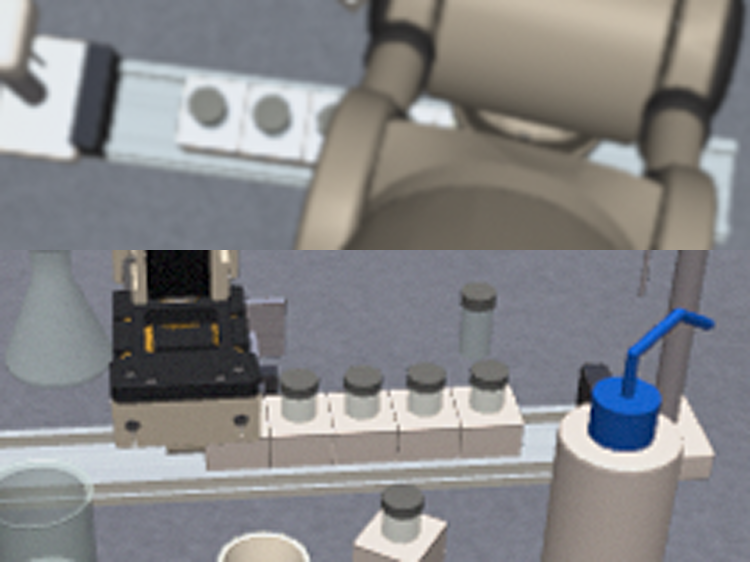

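The row has moved about 30 mm as a closed train (cap1 at top pixel (218,209)), with about 43 mm to go.

Emit:
arm_command(increments=[1, 3, 0, 0, 0, 1, 6, 0, 0, 0, 1, 10, 0, 0, 0, 1, 14, 0, 0, 0, 1, 18, 0, 0, 0, 1, 22, 0, 0, 0, 1, 26, 0, 0, 0, 1, 30, 0, 0, 0, 1, 33, 0, 0, 0, 1, 36, 0, 0, 0, 1, 38, 0, 0, 0, 1, 39, 0, 0, 0, 1, 40, 0, 0, 0, 1, 40.5, 0, 0, 0, 1, 41, 0, 0, 0, 1, 41, 0, 0, 0])

```text
time: 8.28
tool_pos: [574.7, -71.2, 12.7]
tcp_rot: [3.142, 0.0, 1.358]
contact_force: [-0.5, -1.3, 0.6]
grip_width: 0.8
```

Run:
```python
from h import *
print(where())
im=imaging.capture("top");cv2.imwrite("pics/d.png",im)
```

```text
(8.28, array([-21.7,   0.8]), array([574.7, -71.2,  12.7]), array([-0.5, -1.3,  0.6]))
```

Emit:
arm_command(increments=[1, 0.5, 0, 0, 0, 1, 1, 0, 0, 0, 1, 1, 0, 0, 0])

```text
time: 8.7
tool_pos: [574.9, -70.2, 12.7]
tcp_rot: [3.142, 0.0, 1.358]
contact_force: [-1.0, -1.8, -0.1]
grip_width: 0.3
```

Emit:
arm_command(increments=[1, 0.5, 0, 0, 0, 1, 1, 0, 0, 0, 1, 1, 0, 0, 0])

```text
time: 9.07
tool_pos: [575.1, -69.2, 12.7]
tcp_rot: [3.142, 0.0, 1.358]
contact_force: [-0.9, -1.9, 0.4]
grip_width: 0.3
```

Emit:
arm_command(increments=[1, 0.5, 0, 0, 0, 1, 1, 0, 0, 0, 1, 1, 0, 0, 0])

```text
time: 9.45
tool_pos: [575.1, -69.2, 12.8]
tcp_rot: [-3.142, 0.001, 1.358]
contact_force: [-0.6, -7.6, 1.0]
grip_width: 0.7
```

Contact with the stop: force rose to 7.6 N with no further motion, TCP at track x ≈ -19.6 as expected. I'll back off, lift, swing to the gate side and look.

Emit:
arm_command(increments=[1, -2, 0, 0, 0, 1, -6, 0, 0, 0, 1, -15, 0, 0, 0, 1, -30, 0, 0, 0, 1, -30, 0, -30, 0, 1, -30, 0, -70, 0, 1, -30, 0, -90, 0, 1, -25, -30, -90, 10, 1, -20, -60, -90, 20, 1, -10, -90, -90, 30, 1, 0, -120, -90, 40, 1, 0, -150, -90, 50, 1, 0, -150, -90, 60, 1, 0, -150, -90, 70, 1, 0, -150, -90, 80, 1, 0, -150, -90, 90, 1, 0, -150, -90, 90, 1, 0, -150, -90, 90])

```text
time: 11.7
tool_pos: [428.7, -36.9, 102.8]
tcp_rot: [3.141, -0.0, -0.21]
contact_force: [0.1, -0.1, -0.6]
grip_width: 0.7
```

Run:
```python
from h import *
print(where(),inc(-20,150,28),inc(-20,66.5,28))
im=imaging.capture("top");im2=imaging.capture("scene")
cv2.imwrite("pics/e.png",np.vstack([cv2.resize(im[180:290,160:370],(750,393),interpolation=cv2.INTER_CUBIC)[:270],cv2.resize(im2[150:250,190:430],(750,312),interpolation=cv2.INTER_CUBIC)]))
```

```text
(11.7, array([-19.3, 150.8]), array([428.7, -36.9, 102.8]), array([ 0.1, -0.1, -0.6])) (array([ 0.7,  0.7, 74.8]), np.float64(0.24)) (array([84.2,  1. , 74.8]), np.float64(0.24))
```

View pics/e.png

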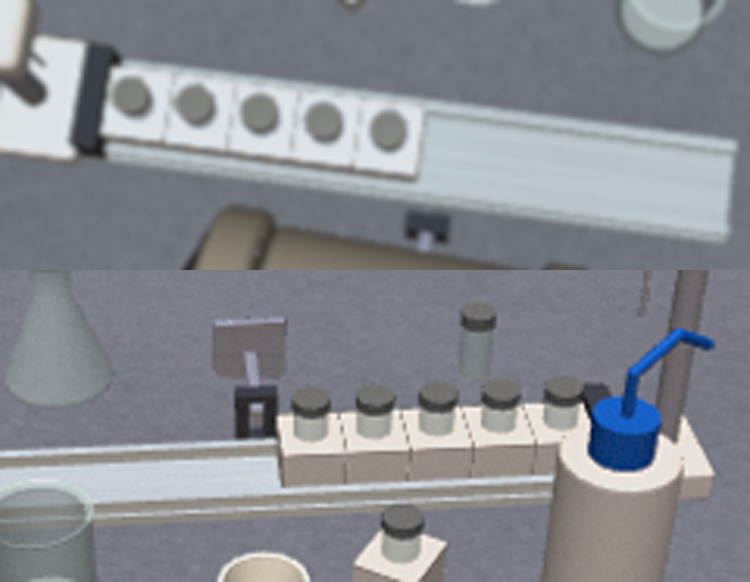

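Row is home, upright and closed against the stop (front face at (105,95) in the top crop). The guide slot at (256,412) is clear of carrier5. Next is the gate.

Emit:
arm_command(increments=[1, 1, 1, 30, 0, 1, 1, 1, 60, 0, 1, 1, 1, 75, 0, 1, 8, 1, 75, 0, 1, 16, 1, 75, 0, 1, 23, 1, 75, 0, 1, 28, 1, 75, 0, 1, 32, 1, 75, 0, 1, 36, 1, 75, 0, 1, 40, 1, 75, 0, 1, 45, 1, 75, 0, 1, 50, 1, 75, 0, 1, 55, 1, 75, 0, 1, 60, 1, 75, 0, 1, 65, 1, 75, 0, 1, 70, 1, 75, 0, 1, 75, 1, 75, 0, 1, 78, 1, 75, 0, 1, 80, 1, 75, 0, 1, 80, 1, 75, 0])

```text
time: 14.3
tool_pos: [507.0, -54.4, 27.7]
tcp_rot: [-3.142, -0.001, -0.213]
contact_force: [0.9, 0.6, 0.5]
grip_width: 0.3
```

Emit:
arm_command(increments=[1, 1, 0, 0, 0, 1, 2, 0, 0, 0, 1, 2, 0, 0, 0])

```text
time: 14.68
tool_pos: [508.7, -54.8, 27.7]
tcp_rot: [-3.142, -0.0, -0.213]
contact_force: [-1.0, 1.3, 0.6]
grip_width: 0.4
```

Emit:
arm_command(increments=[1, 0.5, 0, 0, 0, 1, 1, 0, 0, 0, 1, 1, 0, 0, 0])

```text
time: 15.05
tool_pos: [509.7, -55.1, 27.7]
tcp_rot: [-3.142, -0.0, -0.213]
contact_force: [-1.4, 0.4, 0.3]
grip_width: 0.5
```

Emit:
arm_command(increments=[1, 0.5, 0, 0, 0, 1, 1, 0, 0, 0, 1, 1, 0, 0, 0])

```text
time: 15.42
tool_pos: [510.7, -55.3, 27.7]
tcp_rot: [3.142, -0.0, -0.213]
contact_force: [-0.9, 0.7, 1.2]
grip_width: 0.4
```

Emit:
arm_command(increments=[1, 0.5, 0, 0, 0, 1, 1, 0, 0, 0, 1, 1, 0, 0, 0])

```text
time: 15.8
tool_pos: [511.0, -55.4, 27.7]
tcp_rot: [3.142, 0.001, -0.213]
contact_force: [-5.1, 1.5, 3.2]
grip_width: 0.8
```

```bash
python3 -c "
from h import *
print(where())"
```

```text
(15.8, array([-19.8,  66.4]), array([511. , -55.4,  27.7]), array([-5.1,  1.5,  3.2]))
```

Emit:
arm_command(increments=[1, 0.5, 0, 0, 0, 1, 1, 0, 0, 0, 1, 1, 0, 0, 0])

```text
time: 16.18
tool_pos: [511.0, -55.4, 27.6]
tcp_rot: [3.142, 0.003, -0.213]
contact_force: [-7.9, 1.5, 6.7]
grip_width: 0.2
```

Emit:
arm_command(increments=[1, -2, 0, 0, 0, 1, -8, 0, 0, 0, 1, -20, 0, 0, 0, 1, -40, 0, 0, 0, 1, -60, 0, 0, 0, 1, -80, 0, 0, 0, 1, -80, 0, -40, 0, 1, -80, 0, -90, 0, 1, -90, 0, -120, 0, 1, -100, 0, -130, 0, 1, -100, 0, -130, 0])

```text
time: 17.55
tool_pos: [413.9, -34.3, 157.5]
tcp_rot: [3.141, -0.0, -0.213]
contact_force: [0.1, -0.2, -0.3]
grip_width: 0.4
```

Run:
```python
from h import *
print(where())
im=imaging.capture("top");im2=imaging.capture("scene")
cv2.imwrite("pics/f.png",np.vstack([cv2.resize(im[180:260,160:370],(750,286),interpolation=cv2.INTER_CUBIC),cv2.resize(im2[150:250,190:430],(750,312),interpolation=cv2.INTER_CUBIC)]))
```

```text
(17.55, array([-19.9, 165.8]), array([413.9, -34.3, 157.5]), array([ 0.1, -0.2, -0.3]))
```

View pics/f.png

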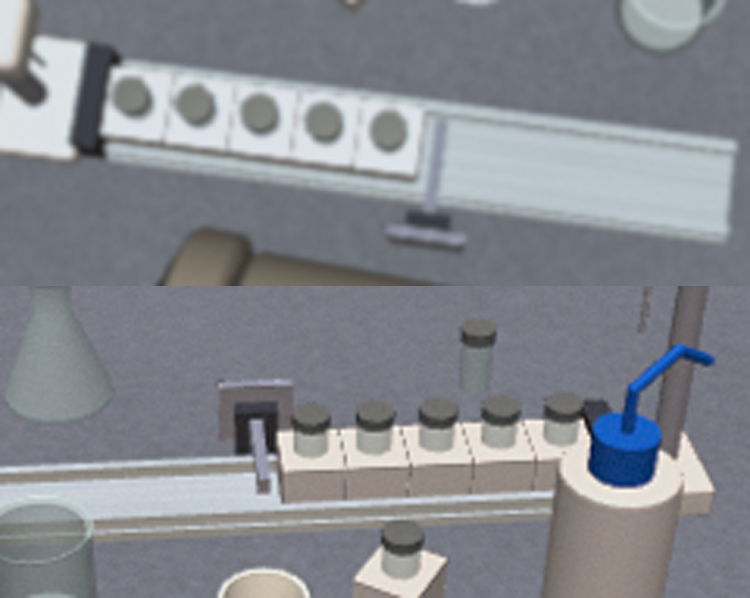

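The gate bar crosses the channel behind carrier5 (top crop (435,165)), its plate is against the guide, and the row is unchanged at the stop. The arm is clear, so I'm handing in.

```bash
python3 -c "
from plant import ticket
print(ticket.close_job())"
```

```text
the job is handed in; nothing more can be done
None
```

The sampler is loaded and handed in at about 17.6 s of the 40 s allowed. I used 9 picture views.

- **Row:** I pushed the five carriers as one train with the shut fingers, about 73 mm, until the front one met the end stop. The force rose to 7.6 N with no further motion, and the tool stopped at track x about -19.6 mm, against -19.5 expected.
- **Gate:** I then pushed the gate in behind carrier5 until its plate met the guide. The force reached about 8 N, and the tool stopped at track y 66.4 mm, against 66.5 expected.
- **Last pictures:** They show the row upright and closed against the stop, with the gate across the channel behind carrier5 and its plate on the guide. The flask, loose vial and spare carrier look unmoved, and the arm is clear at about zero force.
- **Limits of the checks:** No check failed or disagreed. After the pushes I judged the row and gate by eye in the pictures and by where the tool stopped, not by measuring their positions again. The last crops show the wash bottle, beaker and weighing cup only in part, and I did not measure them.

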